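# Tip the tall picture book over and press it home in the cubby

### The arm

A 6-joint arm with a two-finger parallel gripper is mounted at the origin on the work surface. World frame = base frame: x ahead of the robot, y to its left, z up, the work surface at z = 0. Lengths are in m, angles in rad, forces in N, time in s.
With the tool pointing down it reaches from about 0.35 to 0.975 m from the base axis. Payload 4.9 kg.
Tool frame: the origin (TCP) lies at the very end of the fingers, on their centre line; the grasp point (between the pads) lies 19 mm behind it; z points along the fingers, x is the direction in which the jaws open and shut, and the axes are right-handed (so a half turn about z gives the same grasp; the last joint's range is limited). The gripper opens to 85 mm and grips with 20 to 120 N. Pads are 22 mm wide; open, the fingers measure 114 mm over their backs; the gripper's body (76 mm by 85 mm) begins 54 mm behind the grasp point. The pads swing forward as they close: fully open they stand 13 mm farther back than shut.
Start: joints at [-1.272, 0.053, 1.613, -0, 1.476, -0.119], TCP at [0.254, -0.571, 0.231] pointing down, gripper open.
Joint ranges: [-3.01, 3.01], [-1.01, 2.22], [0.06, 2.58], [-1.02, 4.17], [0.09, 2.62], [-3.14, 3.14]. Speed limits (rad/s): [2.57, 2.57, 3.14, 3.14, 3.14, 3.14].

### API

Orientations are given as a unit quaternion [w, x, y, z].
In Python, from plant import * gives the robot as it stands.
- The arm moves only by the shell command python3 -m inch 'ROWS'. ROWS is text: rows parted by semicolons, each of 7 numbers parted by spaces: the shift along the tool's x, y, z in m, then the turn, a rotation vector about the tool's x, y, z in rad, then the closure, from 0 (fully open) to 1 (shut). A call has 1 to 10 rows; each row shifts and turns the commanded pose from where the row before left it, along the tool's axes as they then stand; what a row does not reach is not made up. A row lasts 1/12 s, in which the tool goes at most 41.7 mm and 7.16 degrees, less where a joint would pass 70% of its speed; a pose out of reach is approached as far as the arm can. A call with a gripper value outside its range is refused whole. The fingers move at their own pace and stop on an object; the grip force is fixed at half the most. Time passes only in rows, so rows that do not move let the fingers close. It gives the time, the measured TCP pose, the force and the opening at its end, in the units of the state.
- state(): the state, without advancing time (a new reading comes with each control period).
- grab_frame(name): name is "scene" or "top" or "wrist"; returns the picture (400x640x3 uint8, blue, green, red); there is no depth.
- camera_info(name): a dict with "vertical_fov" (degrees; the focal length in pixels is half the picture's height over the tangent of half this angle, whatever the lens; pixels are square), "cx", "cy" (the principal point, pixels), "origin" and "rotation" of the camera in the world. Camera axes: x right, y down, z forward; pixel columns grow to the right and rows downward; lengths in m; the calibration is good to about 2 mm. A picture is of the moment at which its call begins: read the wrist's pose just before it. camera_info takes no time and is no camera call; for the wrist camera it gives the pose at the moment of the call.
- job_done(): hands the job in, once; it reports no verdict.
The state is a dict: "time": time; "joint_pos": joint angles; "joint_vel": joint speeds; "joint_efforts": joint torques, N m; "tool_pos": TCP position; "tool_rot": TCP orientation; "contact_force": force on the tool from outside, world axes, zero at the start; "ft_torque": the same for the moment, N m; "gripper_width": opening from 0.0 (shut) to 1.0 (fully open).
Only numpy, scipy, OpenCV 4.12 (cv2) and the standard library are available. Lean on these libraries where they do the work, as an engineer would, in place of code of your own. Each camera call takes 0.05 s, during which the arm holds its last target.

### The job

Put the tall picture book away in the play shelf's low cubby: tip it over onto its cover, towards the cubby, by pushing near its top (do not pick it up), then slide it in head first until it presses the hidden buffer inside, and leave it lying there. How deep the buffer sits is different every time, so feel for it: press the book home with a firm push of about 16 N and never push it harder than 24 N. Leave the other toys where they are.

Things in the scene. Friction and masses are not known exactly. Their poses are not given: they have to be found in the camera images.
- shelf: Low bamboo play shelf, fixed. Its deck, 370 x 650 mm, is 40 mm above the table. Origin: on the centre line of book lane and cubby, 40 mm below the deck surface. -y points along the lane into the cubby, z is up. The slatted gate is slid open and fixed beside the mouth (x 85 to 220 mm, y -20 mm, 53 mm high above the deck).
- mouth (a point): Middle of the cubby mouth's lower edge, on the deck; axes as the shelf's, mouth facing +y. The cubby runs 257 mm along -y from here between side walls 140 mm apart (inside) and 56 mm high. Its roof (underside 56 mm, top 64 mm above the deck) begins only 50 mm inside the mouth, so fingers can follow the book in between the walls; a book pressed home ends from 18 mm proud of the mouth to 27 mm inside it.
- wings (a point): Point on the deck midway between the outer ends of two flared wooden wings, 50 mm high, that guide the book in: they stand 167 mm apart here and narrow to 135 mm at 45 mm along -y, just before the mouth (61 mm along -y). Enter slowly: the book's corners rub along them.
- book_mid (a point): Centre of the tall grey board book, standing loose on end on the deck 250 to 282 mm along +y from the shelf's origin, turned up to 3.5 degrees from the shelf. 120 mm wide (its x), 45 mm thick (its y), 200 mm tall (its z, up at the start); 0.4 to 0.8 kg. Pushed along the shelf's -y near its top, it tips over towards the cubby; lying on its cover it is 45 mm high.
- book_top (a point): Centre of the book's upper end face (its head), 100 mm along the book's z from its centre.
- buffer (a joint): Travel (m) of the cork-faced buffer deep in the cubby, hidden by the roof: 0 untouched, grows as the book presses it, at most 0.012. Gives at about 5 N, then 3 N more per mm, and stays about where pressed. Its untouched face lies 182 to 222 mm inside the mouth, different every time. Sliding the book takes a further 2 to 7 N of friction.
- tugboat: Mustard-yellow wooden tugboat, 46 x 100 x 74 mm high, on the shelf's deck; origin under its centre. Leave it alone.
- bell: Chrome bicycle bell, dome 56 mm across and 34 mm high, on the far end of the cubby's roof; origin under its centre. Leave it alone.
- castanets: Pair of dark hardwood castanets, 58 mm across, 22 mm high, on the deck; origin under its centre. Leave it alone.
- toy_mirror: White plastic toy dental mirror lying on the deck, 140 mm long along its y axis, 10 mm thick; origin under its centre. Leave it alone.
- crayon_cup: White ceramic cup, 70 mm across, 80 mm high, on the table; origin under its centre. Leave it alone.
- ring_stacker: Wooden ring stacker, 90 mm across, 86 mm high, on the table; origin under its centre. Leave it alone.
Not all that is in view belongs to the job. What is shaped like the part that bears book_mid but yellow is not meant.

How it is judged:
By the outcome, as a careful person would: the job done as asked, in the order asked, and still so for the second after the job is handed in, with the robot touching nothing.
It also fails if it takes over 72 s, if anything falls off the work surface, if the arm or the gripper's body presses on something with over 40 N, if the wrist force passes 120 N, or if a joint passes its speed limit or range.

## Working session

There is one attempt and no reset: what is moved stays moved. The work goes in short steps, Python scripts to look and compute and a shell command to move; the robot and the scene stay as the last step left them, time stands still between calls to the robot, and variables do not carry over. Pictures are saved under pics/ and viewed, and the job is handed in when it is done.

```bash
mkdir -p pics; ls
python3 - <<'E'
from plant import *
import cv2
s=state();print(s)
for n in ["scene","top","wrist"]:
    print(n,camera_info(n)); cv2.imwrite(f"pics/{n}0.png",grab_frame(n))
E
```

```text
pics
{'time': 0.0, 'joint_pos': array([-1.27197429e+00,  5.33429671e-02,  1.61429554e+00,  1.56659702e-05,
        1.47598966e+00, -1.18982270e-01]), 'joint_vel': array([-8.04632819e-04,  3.10842054e-06,  1.33752614e-03,  1.24944997e-03,
        9.86790087e-04, -2.23595212e-03]), 'joint_efforts': array([ 1.18053867e-03, -3.93687236e+01, -3.70169592e+01, -5.17092383e-05,
        7.06895051e-03, -7.07742664e-07]), 'tool_pos': array([ 0.25342726, -0.57063538,  0.23007071]), 'tool_rot': array([-6.58117854e-04,  8.38376937e-01, -5.45089970e-01, -7.76385592e-04]), 'contact_force': array([-0.50576042, -0.41896424,  0.67556237]), 'ft_torque': array([0.02715221, 0.00974217, 0.02846933]), 'gripper_width': 0.9988627756023487}
scene {'vertical_fov': 50.58788481987367, 'cx': 318.32463664542433, 'cy': 197.9281162882772, 'origin': array([ 0.92697519, -0.62461192,  1.21899267]), 'rotation': array([-0.28866943,  0.9099695 ,  0.28520625, -0.08533964])}
top {'vertical_fov': 51.05824342011119, 'cx': 318.3297480899725, 'cy': 201.79981056183374, 'origin': array([0.41246189, 0.00879885, 1.33701676]), 'rotation': array([ 0.03196413, -0.69746099,  0.71470352, -0.0415372 ])}
wrist {'vertical_fov': 58.175201191230606, 'cx': 326.5979949109672, 'cy': 203.2669154456705, 'origin': array([ 0.32823069, -0.53744202,  0.37279367]), 'rotation': array([ 0.13394152,  0.82753618, -0.5379766 , -0.08845745])}
```

View pics/scene0.png

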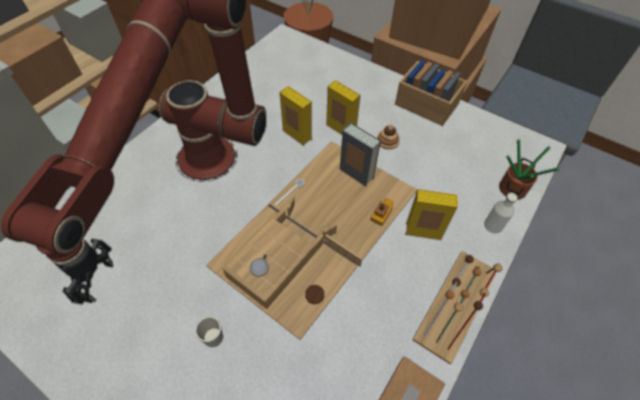

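View pics/top0.png

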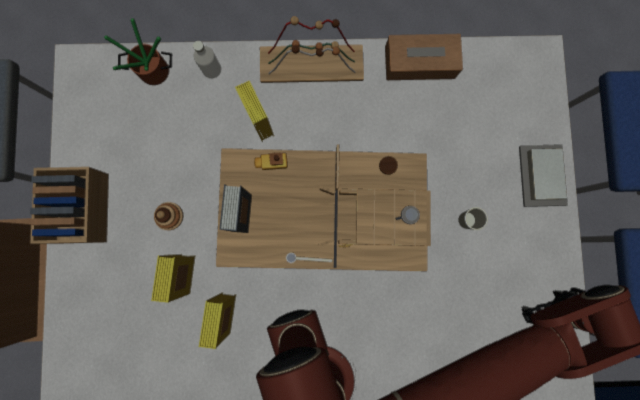

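View pics/wrist0.png

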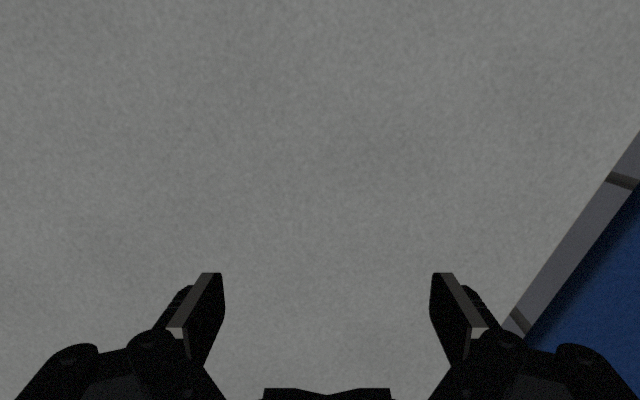

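```bash
cat > h.py <<'E'
from plant import *
import cv2,numpy as np
from scipy.spatial.transform import Rotation as R
def q2R(q): return R.from_quat(np.r_[q[1:],q[0]]).as_matrix()
def ray(ci,u,v):
    f=200/np.tan(np.radians(ci["vertical_fov"])/2)
    d=q2R(ci["rotation"])@np.array([(u-ci["cx"])/f,(v-ci["cy"])/f,1]); return ci["origin"],d
def onz(ci,u,v,z):
    o,d=ray(ci,u,v); return o+d*(z-o[2])/d[2]
def proj(ci,p):
    f=200/np.tan(np.radians(ci["vertical_fov"])/2)
    c=q2R(ci["rotation"]).T@(np.array(p)-ci["origin"]); return c[0]/c[2]*f+ci["cx"],c[1]/c[2]*f+ci["cy"]
E
python3 - <<'E'
import cv2
a=cv2.imread("pics/top0.png")[140:280,205:445]; a=cv2.convertScaleAbs(a,alpha=1.5)
cv2.imwrite("pics/tc.png",cv2.resize(a,None,fx=3.33,fy=3.33,interpolation=cv2.INTER_CUBIC))
a=cv2.imread("pics/scene0.png")[110:340,200:430]; a=cv2.convertScaleAbs(a,alpha=1.5)
cv2.imwrite("pics/sc.png",cv2.resize(a,None,fx=2.6,fy=2.6,interpolation=cv2.INTER_CUBIC))
E
```

```text
(no output)
```

View pics/tc.png

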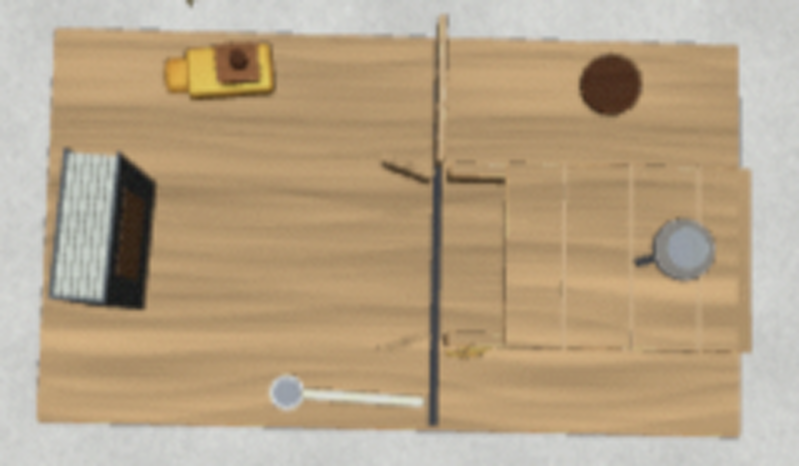

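View pics/sc.png

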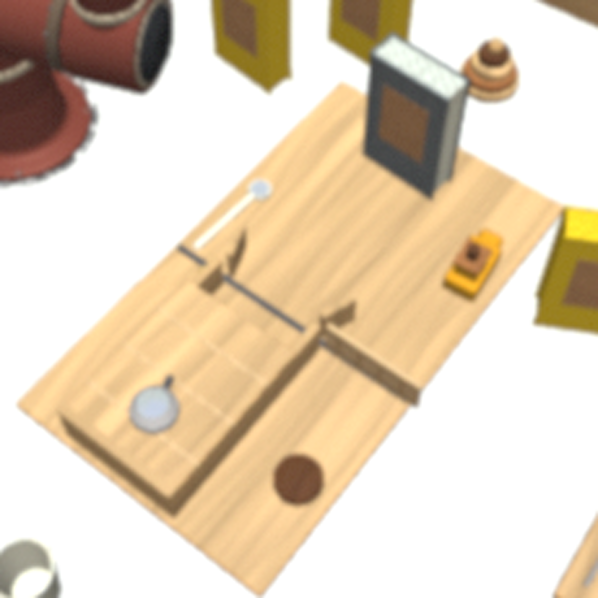

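Run:
```python
from h import *
ci=camera_info("top")
Z=lambda x,y,z:onz(ci,205+x/3.33-.35,140+y/3.33-.35,z).round(4)
print("deck",[Z(*p,.04) for p in [(55,28),(738,45),(740,436),(38,422)]])
print("roof",[Z(*p,.104) for p in [(505,163),(750,170),(750,351),(505,348)]])
print("book",[Z(*p,.24) for p in [(65,149),(122,152),(106,306),(50,298)]])
print("track",[Z(*p,.04) for p in [(438,160),(432,424)]])
print("wings",[Z(*p,.09) for p in [(383,163),(376,348),(428,182),(428,335)]])
print("wings",[Z(*p,.04) for p in [(383,163),(376,348),(428,182),(428,335)]])
ci=camera_info("scene")
Z=lambda x,y,z:onz(ci,200+x/2.6-.3,110+y/2.6-.3,z).round(4)
print("deck",[Z(*p,.04) for p in [(345,83),(563,207),(260,596),(20,404)]])
print("book",[Z(*p,.24) for p in [(391,35),(467,78),(450,97),(372,52)]])
print("track",[Z(*p,.04) for p in [(180,248),(303,329)]])
print("roof",[Z(*p,.104) for p in [(62,418),(176,500),(322,330)]])
```

```text
deck [array([0.7249, 0.291 , 0.04  ]), array([ 0.6941, -0.3557,  0.04  ]), array([ 0.3273, -0.3385,  0.04  ]), array([0.3567, 0.3069, 0.04  ])]
roof [array([ 0.5777, -0.1234,  0.104 ]), array([ 0.5663, -0.3426,  0.104 ]), array([ 0.4054, -0.3341,  0.104 ]), array([ 0.4134, -0.1178,  0.104 ])]
book [array([0.5788, 0.2397, 0.24  ]), array([0.5754, 0.1947, 0.24  ]), array([0.4539, 0.2079, 0.24  ]), array([0.4612, 0.2516, 0.24  ])]
track [array([ 0.5906, -0.0674,  0.04  ]), array([ 0.3456, -0.0546,  0.04  ])]
wings [array([ 0.5822, -0.0148,  0.09  ]), array([ 0.4163, -0.0043,  0.09  ]), array([ 0.564 , -0.0549,  0.09  ]), array([ 0.4267, -0.0509,  0.09  ])]
wings [array([ 0.589 , -0.0157,  0.04  ]), array([ 0.4165, -0.0048,  0.04  ]), array([ 0.57  , -0.0574,  0.04  ]), array([ 0.4273, -0.0533,  0.04  ])]
deck [array([0.3628, 0.3045, 0.04  ]), array([0.7231, 0.2862, 0.04  ]), array([ 0.694 , -0.3583,  0.04  ]), array([ 0.3311, -0.3386,  0.04  ])]
book [array([0.4608, 0.2467, 0.24  ]), array([0.5743, 0.2383, 0.24  ]), array([0.573, 0.2  , 0.24 ]), array([0.4573, 0.2086, 0.24  ])]
track [array([ 0.347 , -0.0575,  0.04  ]), array([ 0.5458, -0.0652,  0.04  ])]
roof [array([ 0.4131, -0.3402,  0.104 ]), array([ 0.5749, -0.3423,  0.104 ]), array([ 0.5854, -0.084 ,  0.104 ])]
```

```bash
python3 -m inch '0 0 -0.015 0 0 -0.1229 1;0 0 -0.015 0 0 -0.1229 1;0 0 -0.015 0 0 -0.1229 1;0 0 -0.015 0 0 -0.1229 1;0 0 -0.015 0 0 -0.1229 1;0 0 -0.015 0 0 -0.1229 1;0 0 -0.015 0 0 -0.1229 1;0 0 -0.015 0 0 -0.1229 1;0 0 -0.015 0 0 -0.1229 1;0 0 0 0 0 0 1'
cat > go.py <<'E'
import sys
from h import *
# print shift in tool axes to reach a world point
s=state();Rm=q2R(s["tool_rot"]);t=np.array([float(a) for a in sys.argv[1:4]])
print("d",(Rm.T@(t-s["tool_pos"])).round(4),"xaxis yaw deg",np.degrees(np.arctan2(Rm[1,0],Rm[0,0])).round(2),s["tool_pos"].round(4),s["contact_force"].round(2))
E
python3 go.py 0.518 0.30 0.365
```

```text
time: 0.98
tool_pos: [0.2539, -0.5721, 0.37]
tool_rot: [0.003, 1.0, -0.022, 0.001]
contact_force: [-0.9, -0.4, 0.8]
gripper_width: -0.002
d [ 0.2247 -0.8831  0.0009] xaxis yaw deg -2.57 [ 0.2539 -0.5721  0.37  ] [-0.88 -0.4   0.8 ]
```

```bash
python3 -m inch '0.009 -0.0353 0 0 0 0 1;0.009 -0.0353 0 0 0 0 1;0.009 -0.0353 0 0 0 0 1;0.009 -0.0353 0 0 0 0 1;0.009 -0.0353 0 0 0 0 1;0.009 -0.0353 0 0 0 0 1;0.009 -0.0353 0 0 0 0 1;0.009 -0.0353 0 0 0 0 1;0.009 -0.0353 0 0 0 0 1;0.009 -0.0353 0 0 0 0 1'
python3 -m inch '0.009 -0.0353 0 0 0 0 1;0.009 -0.0353 0 0 0 0 1;0.009 -0.0353 0 0 0 0 1;0.009 -0.0353 0 0 0 0 1;0.009 -0.0353 0 0 0 0 1;0.009 -0.0353 0 0 0 0 1;0.009 -0.0353 0 0 0 0 1;0.009 -0.0353 0 0 0 0 1;0.009 -0.0353 0 0 0 0 1;0 0 0 0 0 0 1'
python3 go.py 0.518 0.30 0.365
```

```text
time: 1.82
tool_pos: [0.3599, -0.221, 0.365]
tool_rot: [-0.0, 1.0, -0.025, -0.0]
contact_force: [0.1, -0.2, -0.4]
gripper_width: 0.004
time: 2.65
tool_pos: [0.4559, 0.0956, 0.3645]
tool_rot: [-0.001, 1.0, -0.022, -0.001]
contact_force: [-0.6, -0.5, 0.4]
gripper_width: 0.003
d [ 5.320e-02 -2.068e-01 -2.000e-04] xaxis yaw deg -2.47 [0.4559 0.0956 0.3645] [-0.63 -0.45  0.37]
```

```bash
python3 -m inch '0.009 -0.0345 0 0 0 0 1;0.009 -0.0345 0 0 0 0 1;0.009 -0.0345 0 0 0 0 1;0.009 -0.0345 0 0 0 0 1;0.009 -0.0345 0 0 0 0 1;0.009 -0.0345 0 0 0 0 1;0 0 0 0 0 0 1'
python3 go.py 0.518 0.30 0.215
python3 - <<'E'
from h import *
for n in ["top","scene"]:
    a=grab_frame(n); a=a[100:300,150:450] if n=="top" else a[60:340,180:460]
    cv2.imwrite(f"pics/{n}1.png",cv2.resize(cv2.convertScaleAbs(a,alpha=1.4),None,fx=2.1,fy=2.1,interpolation=cv2.INTER_CUBIC))
E
```

```text
time: 3.23
tool_pos: [0.5197, 0.2989, 0.3631]
tool_rot: [-0.0, 1.0, -0.023, -0.002]
contact_force: [-0.4, -1.5, -0.3]
gripper_width: 0.002
d [-0.0012 -0.001   0.1481] xaxis yaw deg -2.62 [0.5197 0.2989 0.3631] [-0.4  -1.51 -0.26]
```

View pics/scene1.png

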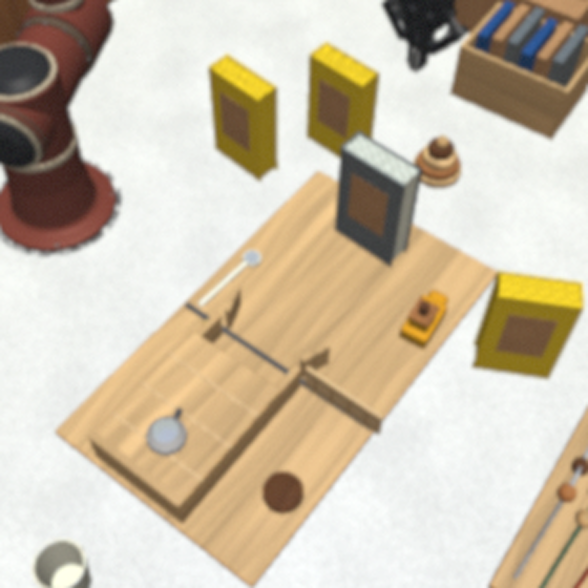

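View pics/top1.png

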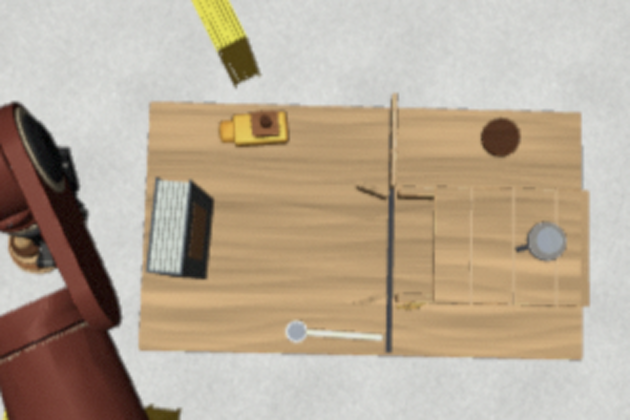

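```bash
python3 -m inch '0 0 0.03 0 0 0 1;0 0 0.03 0 0 0 1;0 0 0.03 0 0 0 1;0 0 0.03 0 0 0 1;0 0 0.028 0 0 0 1;0 0 0 0 0 0 1;0 0 0 0 0 0 1'
python3 go.py 0.518 0.26 0.215
python3 - <<'E'
from h import *
print(proj(camera_info("scene"),state()["tool_pos"]))
for n in ["scene"]:
    a=grab_frame(n); a=a[60:200,300:460]
    cv2.imwrite(f"pics/{n}2.png",cv2.resize(cv2.convertScaleAbs(a,alpha=1.4),None,fx=4,fy=4,interpolation=cv2.INTER_CUBIC))
E
```

```text
time: 3.92
tool_pos: [0.5184, 0.2933, 0.2167]
tool_rot: [0.001, 1.0, -0.025, -0.002]
contact_force: [-0.2, 0.3, -0.5]
gripper_width: -0.0
d [0.0012 0.0332 0.0017] xaxis yaw deg -2.83 [0.5184 0.2933 0.2167] [-0.15  0.34 -0.52]
(np.float64(371.99473729326587), np.float64(127.19128346341965))
```

View pics/scene2.png

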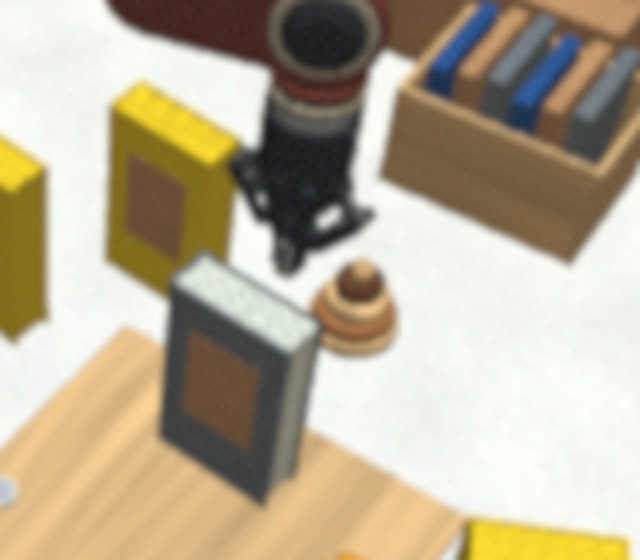

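```bash
python3 -m inch '0 0.01 0 0 0 0 1;0 0.01 0 0 0 0 1;0 0.005 0 0 0 0 1;0 0.005 0 0 0 0 1;0 0.005 0 0 0 0 1;0 0.005 0 0 0 0 1;0 0.005 0 0 0 0 1;0 0.005 0 0 0 0 1;0 0.005 0 0 0 0 1'
python3 - <<'E'
from h import *
s=state();print(s["contact_force"],s["ft_torque"])
for n in ["scene"]:
    a=grab_frame(n); a=a[60:200,300:460]
    cv2.imwrite(f"pics/{n}3.png",cv2.resize(cv2.convertScaleAbs(a,alpha=1.4),None,fx=4,fy=4,interpolation=cv2.INTER_CUBIC))
E
```

```text
time: 4.72
tool_pos: [0.5168, 0.2396, 0.2183]
tool_rot: [0.0, 1.0, -0.023, -0.0]
contact_force: [0.0, 0.4, -0.4]
gripper_width: -0.001
[ 0.04199473  0.37541269 -0.42443921] [ 0.07949539 -0.00507511  0.02410988]
```

View pics/scene3.png

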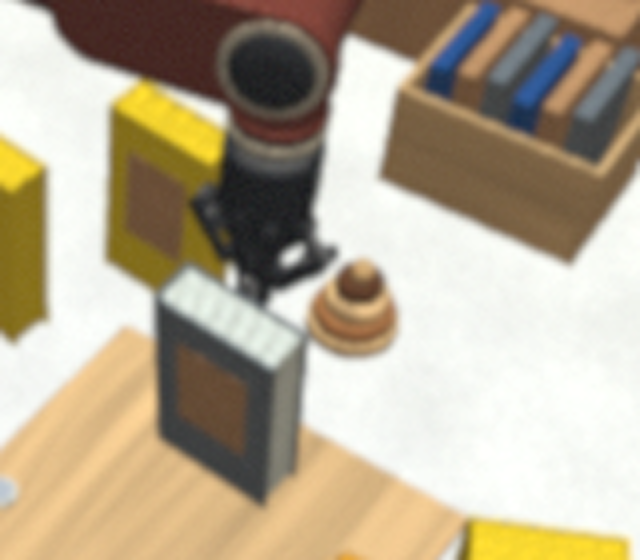

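```bash
python3 -m inch '0 0.005 0 0 0 0 1;0 0.005 0 0 0 0 1;0 0.005 0 0 0 0 1;0 0.005 0 0 0 0 1;0 0.005 0 0 0 0 1;0 0.005 0 0 0 0 1;0 0 0 0 0 0 1;0 0 0 0 0 0 1'
python3 - <<'E'
from h import *
s=state();print(s["contact_force"],s["ft_torque"])
for n in ["scene"]:
    a=grab_frame(n); a=a[60:260,220:460]
    cv2.imwrite(f"pics/{n}4.png",cv2.resize(cv2.convertScaleAbs(a,alpha=1.4),None,fx=3,fy=3,interpolation=cv2.INTER_CUBIC))
E
```

```text
time: 5.43
tool_pos: [0.5155, 0.2098, 0.2183]
tool_rot: [-0.0, 1.0, -0.024, 0.0]
contact_force: [0.5, -0.4, 0.2]
gripper_width: 0.0
[ 0.50644334 -0.38727537  0.24695143] [ 0.00568548  0.04876672 -0.00743229]
```

View pics/scene4.png

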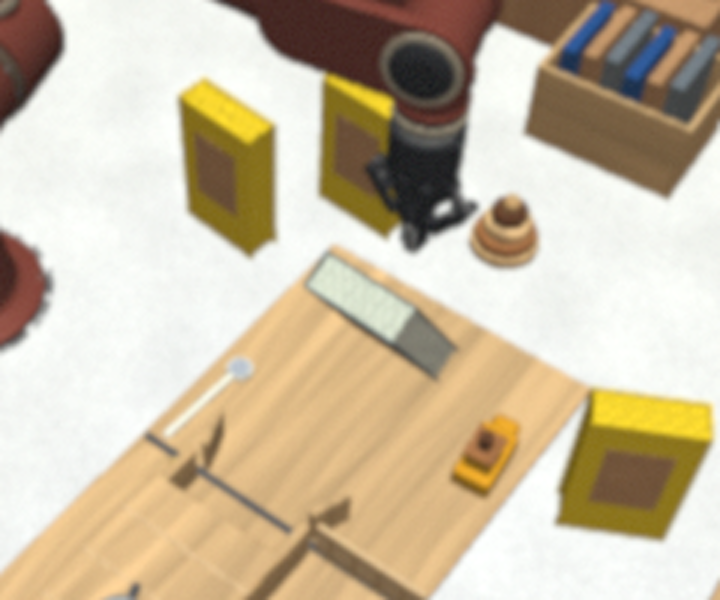

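```bash
python3 -m inch '0 0 0 0 0 0 1;0 0 0 0 0 0 1;0 0 0 0 0 0 1'
python3 - <<'E'
from h import *
s=state();print(s["contact_force"],s["ft_torque"])
for n in ["scene","top"]:
    a=grab_frame(n);cv2.imwrite(f"pics/{n}5raw.png",a); a=a[60:260,220:460] if n=="scene" else a[130:290,190:430]
    cv2.imwrite(f"pics/{n}5.png",cv2.resize(cv2.convertScaleAbs(a,alpha=1.4),None,fx=3.33,fy=3.33 if n=="top" else 3,interpolation=cv2.INTER_CUBIC))
E
```

```text
time: 5.73
tool_pos: [0.5155, 0.2102, 0.2183]
tool_rot: [-0.0, 1.0, -0.023, -0.0]
contact_force: [0.8, 0.2, -0.8]
gripper_width: 0.002
[ 0.80550091  0.23650737 -0.76972506] [0.00202378 0.01242952 0.05081947]
```

View pics/scene5.png

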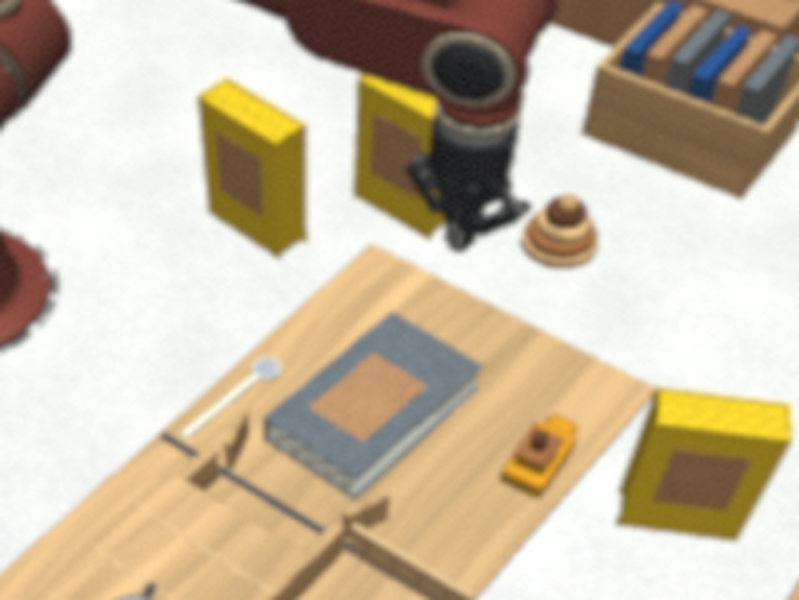

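View pics/top5.png

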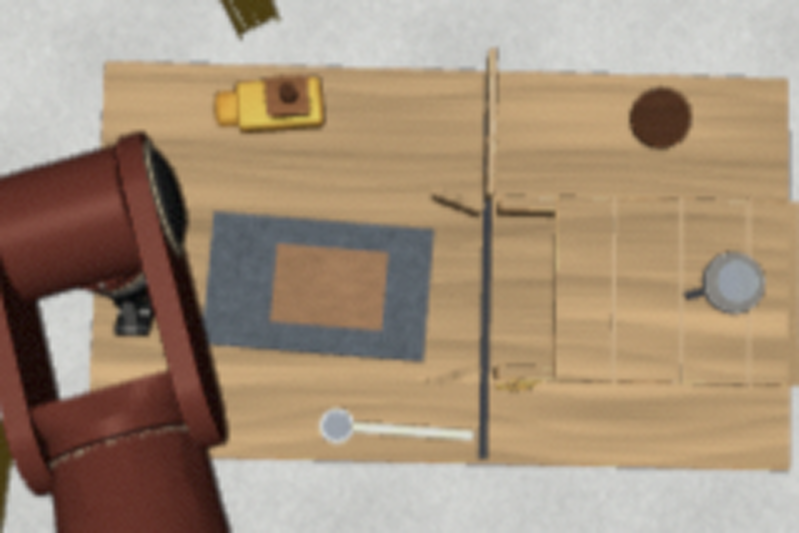

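```bash
python3 - <<'E'
from h import *
ci=camera_info("top")
Z=lambda x,y,z:onz(ci,190+x/3.33-.35,130+y/3.33-.35,z)
P=np.array([Z(*p,.085) for p in [(214,211),(433,229),(424,361),(206,345)]]);print(P.round(4),P.mean(0))
for a,b in ((0,1),(3,2)):
    d=P[b]-P[a];print("yaw",np.degrees(np.arctan2(d[0],-d[1])),np.linalg.norm(d))
W=np.array([Z(*p,.09) for p in [(432,196),(426,382),(478,215),(478,367)]]);print("wings",W.round(4))
W=np.array([Z(*p,.104) for p in [(554,197),(554,380),(788,202),(788,383)]]);print("roof",W.round(4))
E
python3 go.py 0.521 0.27 0.2
```

```text
[[ 0.5741  0.1832  0.085 ]
 [ 0.5531 -0.0141  0.085 ]
 [ 0.4344 -0.0031  0.085 ]
 [ 0.4535  0.1914  0.085 ]] [0.5037811  0.08935389 0.085     ]
yaw -6.084829975225182 0.19844279609237875
yaw -5.6057486489839725 0.1954265273399962
wings [[ 0.5825 -0.0139  0.09  ]
 [ 0.4157 -0.0043  0.09  ]
 [ 0.5642 -0.0549  0.09  ]
 [ 0.4278 -0.051   0.09  ]]
roof [[ 0.5771 -0.1226  0.104 ]
 [ 0.4146 -0.117   0.104 ]
 [ 0.5677 -0.3319  0.104 ]
 [ 0.4068 -0.3235  0.104 ]]
d [ 0.0027 -0.06    0.0183] xaxis yaw deg -2.67 [0.5155 0.2102 0.2183] [-0.08  0.11 -0.7 ]
```

```bash
python3 go.py 0.5115 0.24 0.057; python3 -m inch '-0.002 -0.015 0 0 0 0 0.4;-0.002 -0.015 0 0 0 0 0.4;0 0 0.03 0 0 0 0.4;0 0 0.03 0 0 0 0.4;0 0 0.03 0 0 0 0.4;0 0 0.03 0 0 0 0.4;0 0 0.02 0 0 0 0.4;0 0 0 0 0 0 0.4;0 0 0 0 0 0 0.4';python3 go.py 0.5115 0.24 0.057
```

```text
d [-0.0053 -0.0296  0.1613] xaxis yaw deg -2.67 [0.5155 0.2102 0.2183] [-0.08  0.11 -0.7 ]
time: 6.58
tool_pos: [0.512, 0.24, 0.0772]
tool_rot: [0.0, 1.0, -0.023, -0.001]
contact_force: [-0.5, 0.8, 0.1]
gripper_width: 0.597
d [-0.0005  0.      0.0202] xaxis yaw deg -2.68 [0.512  0.24   0.0772] [-0.49  0.77  0.12]
```

```bash
python3 -m inch '0 0 0.011 0 0 0 0.4;0 0 0.01 0 0 0 0.4;0 0.008 0 0 0 0 0.4;0 0.008 0 0 0 0 0.4;0 0.005 0 0 0 0 0.4;0 0.004 0 0 0 0 0.4;0 0.004 0 0 0 0 0.4;0 0.004 0 0 0 0 0.4;0 0.004 0 0 0 0 0.4';python3 go.py 0.5 0.2 0.057
python3 - <<'E'
from h import *
s=state();print(s["contact_force"],s["ft_torque"])
for n in ["scene"]:
    a=grab_frame(n); a=a[60:260,220:460]
    cv2.imwrite(f"pics/{n}6.png",cv2.resize(cv2.convertScaleAbs(a,alpha=1.4),None,fx=3.33,fy=3,interpolation=cv2.INTER_CUBIC))
E
```

```text
time: 7.33
tool_pos: [0.5114, 0.2028, 0.0577]
tool_rot: [-0.0, 1.0, -0.024, 0.0]
contact_force: [0.8, 1.0, -0.6]
gripper_width: 0.599
d [-0.0112  0.0034  0.0007] xaxis yaw deg -2.7 [0.5114 0.2028 0.0577] [ 0.75  1.01 -0.59]
[ 0.75480447  1.00847178 -0.5940454 ] [0.05774613 0.01782787 0.00319952]
```

View pics/scene6.png

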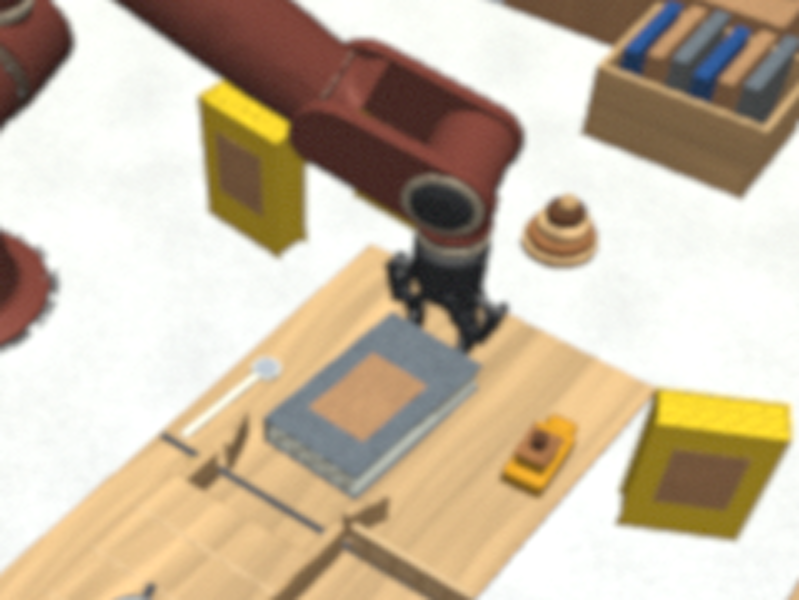

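```bash
python3 -m inch '0 0.003 0 0 0 0 0.4;0 0.003 0 0 0 0 0.4;0 0.003 0 0 0 0 0.4;0 0.003 0 0 0 0 0.4;0 0.003 0 0 0 0 0.4;0 0.003 0 0 0 0 0.4;0 0.003 0 0 0 0 0.4;0 0.003 0 0 0 0 0.4';python3 go.py 0.5 0.2 0.057
python3 - <<'E'
from h import *
s=state();print(s["contact_force"],s["ft_torque"])
for n in ["scene"]:
    a=grab_frame(n); a=a[60:260,220:460]
    cv2.imwrite(f"pics/{n}7.png",cv2.resize(cv2.convertScaleAbs(a,alpha=1.4),None,fx=3.33,fy=3,interpolation=cv2.INTER_CUBIC))
E
```

```text
time: 8.05
tool_pos: [0.5101, 0.1792, 0.0575]
tool_rot: [-0.0, 1.0, -0.023, 0.0]
contact_force: [-0.7, 3.8, 1.5]
gripper_width: 0.602
d [-0.0111 -0.0203  0.0005] xaxis yaw deg -2.69 [0.5101 0.1792 0.0575] [-0.66  3.79  1.51]
[-0.65951919  3.78963761  1.50734425] [ 0.6076459   0.14799635 -0.07976035]
```

View pics/scene7.png

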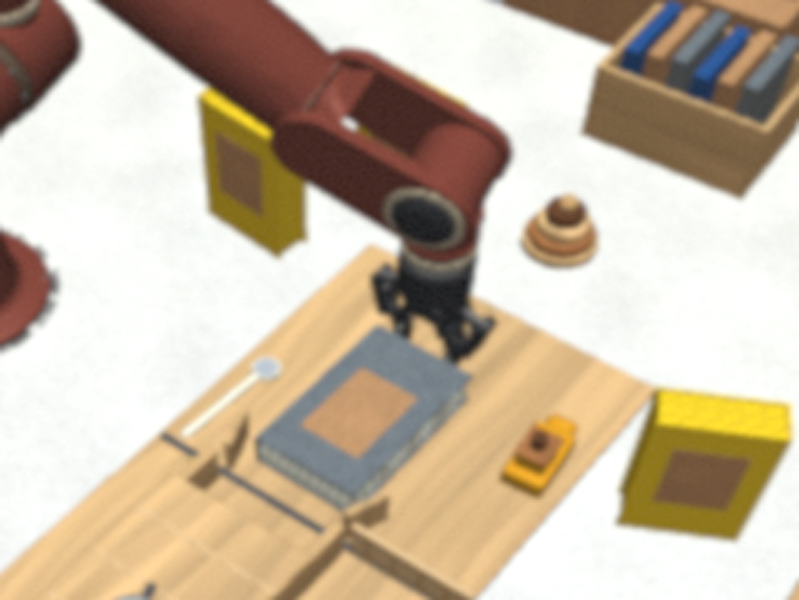

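```bash
python3 -m inch '0 0.003 0 0 0 0 0.4;0 0.003 0 0 0 0 0.4;0 0.003 0 0 0 0 0.4;0 0.003 0 0 0 0 0.4;0 0.003 0 0 0 0 0.4;0 0.003 0 0 0 0 0.4;0 0.003 0 0 0 0 0.4;0 0.003 0 0 0 0 0.4;0 0.003 0 0 0 0 0.4;0 0.003 0 0 0 0 0.4'
python3 -m inch '0 0.003 0 0 0 0 0.4;0 0.003 0 0 0 0 0.4;0 0.003 0 0 0 0 0.4;0 0.003 0 0 0 0 0.4;0 0.003 0 0 0 0 0.4;0 0.003 0 0 0 0 0.4;0 0.003 0 0 0 0 0.4;0 0.003 0 0 0 0 0.4'
python3 - <<'E'
from h import *
s=state();print(s["contact_force"],s["ft_torque"])
for n in ["scene","top"]:
    a=grab_frame(n);a=a[60:260,220:460] if n=="scene" else a[130:290,190:430]
    cv2.imwrite(f"pics/{n}8.png",cv2.resize(cv2.convertScaleAbs(a,alpha=1.4),None,fx=3.33,fy=3.33 if n=="top" else 3,interpolation=cv2.INTER_CUBIC))
E
```

```text
time: 8.93
tool_pos: [0.5087, 0.149, 0.0574]
tool_rot: [-0.0, 1.0, -0.023, 0.0]
contact_force: [-0.2, 4.8, 1.4]
gripper_width: 0.6
time: 9.6
tool_pos: [0.5075, 0.1251, 0.0574]
tool_rot: [-0.0, 1.0, -0.023, 0.0]
contact_force: [0.5, 5.0, 2.9]
gripper_width: 0.598
[0.52528459 4.99042921 2.88745407] [ 0.63250036 -0.05351547  0.01221131]
```

View pics/scene8.png

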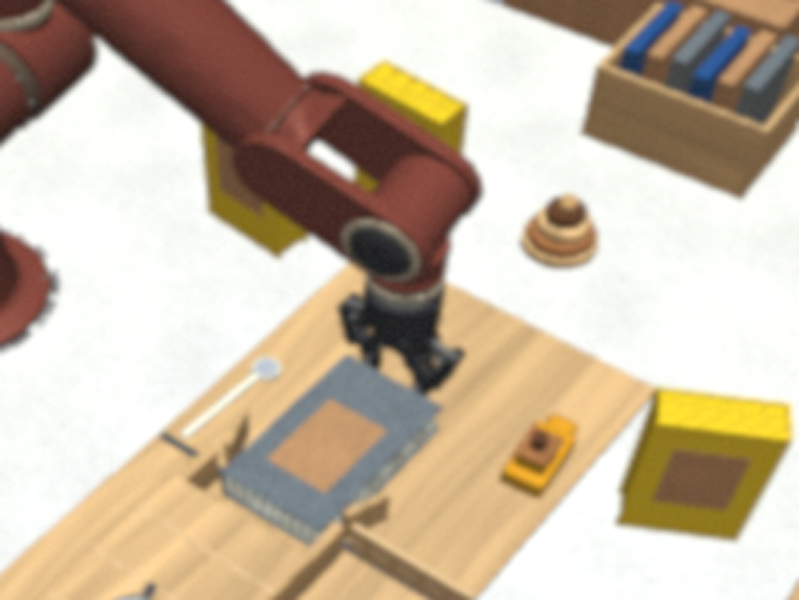

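View pics/top8.png

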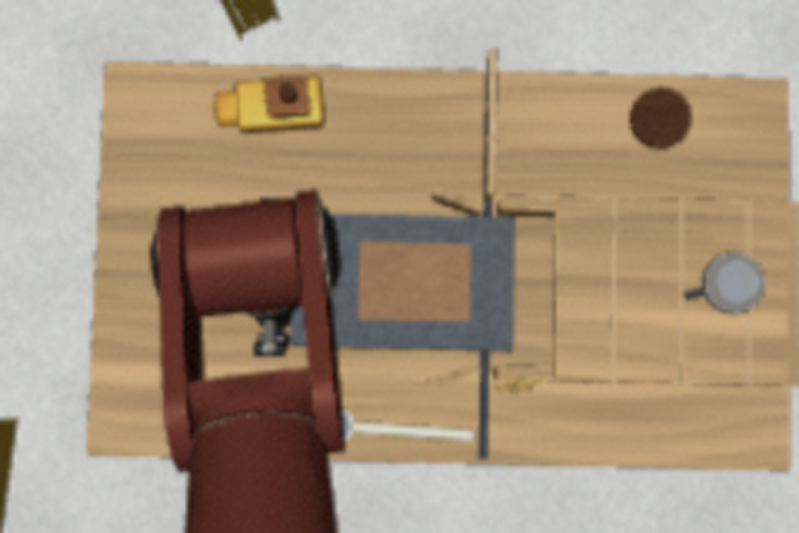

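```bash
python3 -m inch '0 0.003 0 0 0 0 0.4;0 0.003 0 0 0 0 0.4;0 0.003 0 0 0 0 0.4;0 0.003 0 0 0 0 0.4;0 0.003 0 0 0 0 0.4;0 0.003 0 0 0 0 0.4;0 0.003 0 0 0 0 0.4;0 0.003 0 0 0 0 0.4;0 0.003 0 0 0 0 0.4;0 0.003 0 0 0 0 0.4'
python3 -m inch '0 0.003 0 0 0 0 0.4;0 0.003 0 0 0 0 0.4;0 0.003 0 0 0 0 0.4;0 0.003 0 0 0 0 0.4;0 0.003 0 0 0 0 0.4;0 0.003 0 0 0 0 0.4;0 0.003 0 0 0 0 0.4;0 0.003 0 0 0 0 0.4'
python3 - <<'E'
from h import *
s=state();print(s["contact_force"],s["ft_torque"])
for n in ["scene","top"]:
    a=grab_frame(n);a=a[60:260,220:460] if n=="scene" else a[130:290,190:430]
    cv2.imwrite(f"pics/{n}9.png",cv2.resize(cv2.convertScaleAbs(a,alpha=1.4),None,fx=3.33,fy=3.33 if n=="top" else 3,interpolation=cv2.INTER_CUBIC))
E
```

```text
time: 10.53
tool_pos: [0.5059, 0.095, 0.0571]
tool_rot: [0.0, 1.0, -0.023, -0.0]
contact_force: [-0.1, 3.3, 0.8]
gripper_width: 0.596
time: 11.2
tool_pos: [0.5048, 0.071, 0.0572]
tool_rot: [0.0, 1.0, -0.023, -0.0]
contact_force: [-0.3, 2.3, -1.3]
gripper_width: 0.602
[-0.2550069   2.29205164 -1.30618153] [0.37206911 0.02665893 0.01481607]
```

View pics/top9.png

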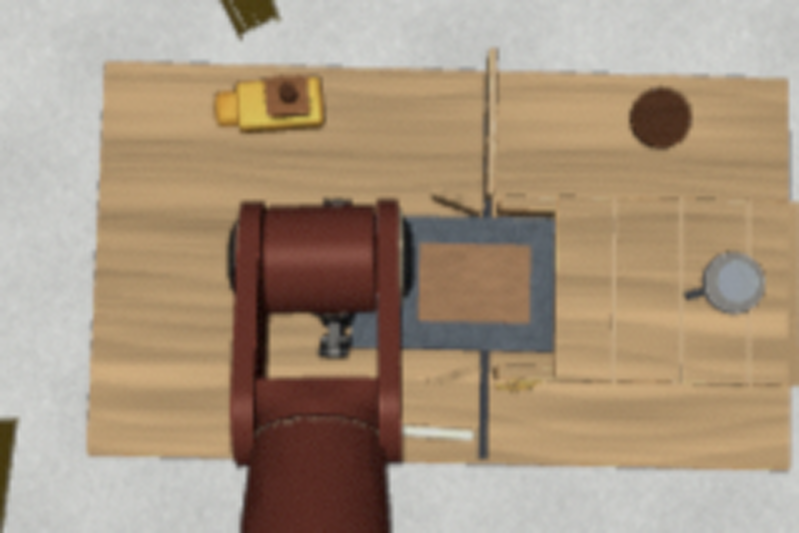

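```bash
python3 -m inch '0 0.003 0 0 0 0 0.4;0 0.003 0 0 0 0 0.4;0 0.003 0 0 0 0 0.4;0 0.003 0 0 0 0 0.4;0 0.003 0 0 0 0 0.4;0 0.003 0 0 0 0 0.4;0 0.003 0 0 0 0 0.4;0 0.003 0 0 0 0 0.4;0 0.003 0 0 0 0 0.4;0 0.003 0 0 0 0 0.4'
python3 -m inch '0 0.003 0 0 0 0 0.4;0 0.003 0 0 0 0 0.4;0 0.003 0 0 0 0 0.4;0 0.003 0 0 0 0 0.4;0 0.003 0 0 0 0 0.4;0 0.003 0 0 0 0 0.4;0 0.003 0 0 0 0 0.4;0 0.003 0 0 0 0 0.4;0 0.003 0 0 0 0 0.4;0 0.003 0 0 0 0 0.4'
python3 -m inch '0 0.003 0 0 0 0 0.4;0 0.003 0 0 0 0 0.4;0 0.003 0 0 0 0 0.4;0 0.003 0 0 0 0 0.4;0 0.002 0 0 0 0 0.4;0 0.002 0 0 0 0 0.4;0 0.002 0 0 0 0 0.4;0 0.002 0 0 0 0 0.4;0 0.002 0 0 0 0 0.4'
python3 - <<'E'
from h import *
s=state();print(s["contact_force"],s["ft_torque"])
for n in ["scene","top"]:
    a=grab_frame(n);a=a[60:260,220:460] if n=="scene" else a[130:290,190:430]
    cv2.imwrite(f"pics/{n}10.png",cv2.resize(cv2.convertScaleAbs(a,alpha=1.4),None,fx=3.33,fy=3.33 if n=="top" else 3,interpolation=cv2.INTER_CUBIC))
E
```

```text
time: 12.13
tool_pos: [0.5035, 0.0411, 0.0573]
tool_rot: [-0.0, 1.0, -0.023, -0.0]
contact_force: [0.2, 2.2, -1.0]
gripper_width: 0.599
time: 12.97
tool_pos: [0.5021, 0.0112, 0.0573]
tool_rot: [-0.0, 1.0, -0.023, -0.0]
contact_force: [0.1, 1.7, -1.3]
gripper_width: 0.599
time: 13.72
tool_pos: [0.5011, -0.0107, 0.0573]
tool_rot: [-0.0, 1.0, -0.023, -0.0]
contact_force: [0.9, 2.2, -2.3]
gripper_width: 0.598
[ 0.90070491  2.17438771 -2.25400454] [0.34902614 0.01965097 0.05232357]
```

View pics/scene10.png

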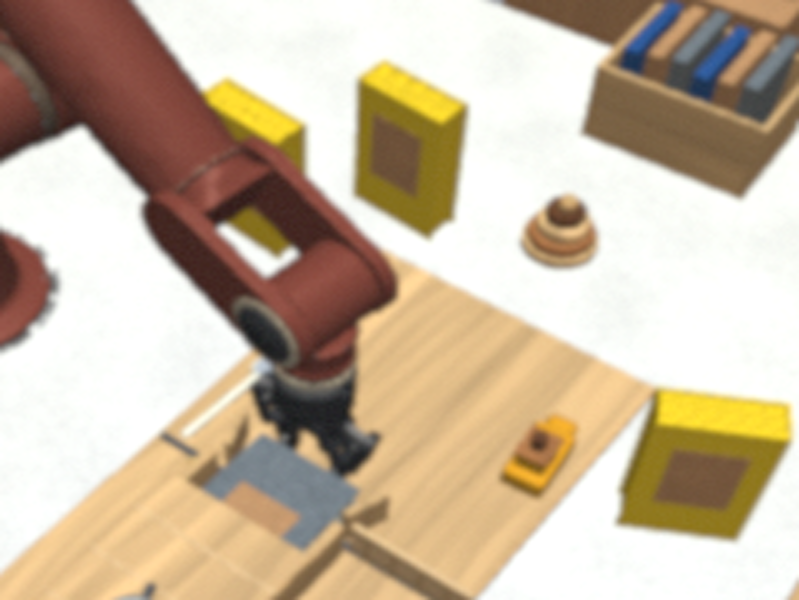

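View pics/top10.png

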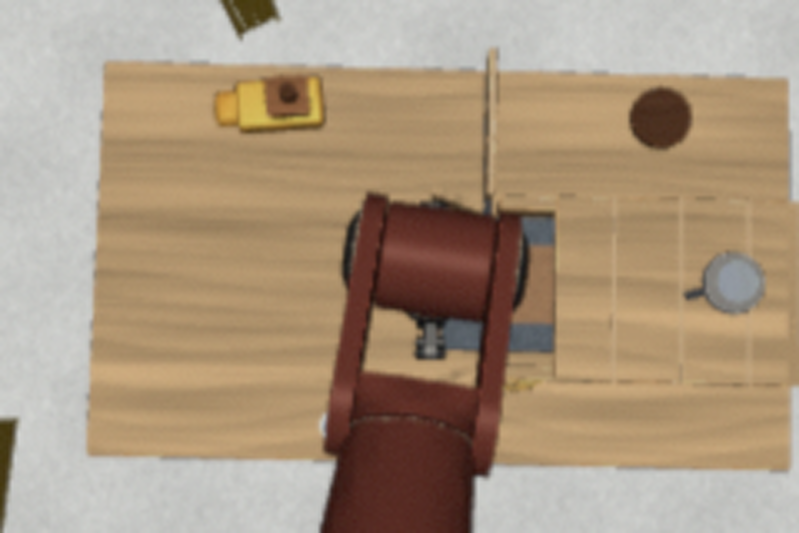

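```bash
python3 -m inch '0 0.0025 0 0 0 0 0.4;0 0.0025 0 0 0 0 0.4;0 0.0025 0 0 0 0 0.4;0 0.0025 0 0 0 0 0.4;0 0.0025 0 0 0 0 0.4;0 0.0025 0 0 0 0 0.4;0 0.0025 0 0 0 0 0.4;0 0.0025 0 0 0 0 0.4'
python3 -m inch '0 0.001 0 0 0 0 0.4;0 0.001 0 0 0 0 0.4;0 0.001 0 0 0 0 0.4;0 0.001 0 0 0 0 0.4'
python3 -m inch '0 0.001 0 0 0 0 0.4;0 0.001 0 0 0 0 0.4;0 0.001 0 0 0 0 0.4'
python3 -m inch '0 0.001 0 0 0 0 0.4;0 0.001 0 0 0 0 0.4;0 0.001 0 0 0 0 0.4'
```

```text
time: 14.48
tool_pos: [0.5003, -0.0307, 0.0574]
tool_rot: [-0.0, 1.0, -0.023, 0.0]
contact_force: [-0.1, 2.2, 0.2]
gripper_width: 0.6
time: 14.82
tool_pos: [0.5001, -0.0345, 0.0574]
tool_rot: [-0.0, 1.0, -0.023, 0.0]
contact_force: [0.3, 2.4, 0.5]
gripper_width: 0.603
time: 15.07
tool_pos: [0.5, -0.0375, 0.0574]
tool_rot: [-0.0, 1.0, -0.023, 0.0]
contact_force: [0.6, 3.6, 1.1]
gripper_width: 0.602
time: 15.32
tool_pos: [0.4998, -0.0405, 0.0574]
tool_rot: [-0.0, 1.0, -0.023, 0.0]
contact_force: [1.1, 4.5, 1.5]
gripper_width: 0.597
```

```bash
python3 -m inch '0 0.001 0 0 0 0 0.4;0 0.001 0 0 0 0 0.4;0 0.001 0 0 0 0 0.4'
```

```text
time: 15.57
tool_pos: [0.4997, -0.0435, 0.0574]
tool_rot: [-0.0, 1.0, -0.023, 0.0]
contact_force: [0.6, 3.3, 2.2]
gripper_width: 0.597
```

```bash
python3 -m inch '0 0.001 0 0 0 0 0.4;0 0.001 0 0 0 0 0.4;0 0.001 0 0 0 0 0.4'
```

```text
time: 15.82
tool_pos: [0.4995, -0.0466, 0.0574]
tool_rot: [-0.0, 1.0, -0.023, 0.0]
contact_force: [0.2, 3.1, 2.6]
gripper_width: 0.6
```

```bash
python3 -m inch '0 0.001 0 0 0 0 0.4;0 0.001 0 0 0 0 0.4'
```

```text
time: 15.98
tool_pos: [0.4995, -0.0486, 0.0574]
tool_rot: [-0.0, 1.0, -0.023, 0.0]
contact_force: [0.1, 4.6, 2.7]
gripper_width: 0.602
```

```bash
python3 -m inch '0 0.001 0 0 0 0 0.4;0 0.001 0 0 0 0 0.4'
```

```text
time: 16.15
tool_pos: [0.4993, -0.0506, 0.0574]
tool_rot: [-0.0, 1.0, -0.023, 0.0]
contact_force: [0.7, 4.9, 2.7]
gripper_width: 0.601
```

```bash
python3 -m inch '0 0.001 0 0 0 0 0.4;0 0.001 0 0 0 0 0.4'
```

```text
time: 16.32
tool_pos: [0.4993, -0.0516, 0.0574]
tool_rot: [-0.001, 1.0, -0.024, 0.0]
contact_force: [1.1, 9.5, 2.3]
gripper_width: 0.598
```

```bash
python3 -m inch '0 0.001 0 0 0 0 0.4;0 0.001 0 0 0 0 0.4'
```

```text
time: 16.48
tool_pos: [0.4993, -0.0527, 0.0574]
tool_rot: [-0.002, 1.0, -0.024, 0.0]
contact_force: [1.0, 13.1, 3.4]
gripper_width: 0.603
```

```bash
python3 -m inch '0 0.001 0 0 0 0 0.4;0 0.001 0 0 0 0 0.4'
```

```text
time: 16.65
tool_pos: [0.4993, -0.0538, 0.0575]
tool_rot: [-0.003, 1.0, -0.024, 0.0]
contact_force: [1.0, 16.2, 4.6]
gripper_width: 0.602
```

```bash
python3 -m inch '0 0 0 0 0 0 0.4;0 0 0 0 0 0 0.4'
python3 - <<'E'
from h import *
f=[]
s=state();print(s["contact_force"],s["tool_pos"])
E
```

```text
time: 16.82
tool_pos: [0.4993, -0.0539, 0.0575]
tool_rot: [-0.003, 1.0, -0.024, 0.0]
contact_force: [1.6, 14.2, 3.6]
gripper_width: 0.603
[ 1.62516017 14.15799135  3.63204424] [ 0.49925212 -0.05386694  0.05745195]
```

```bash
python3 -m inch '0 0.0005 0 0 0 0 0.4;0 0.0005 0 0 0 0 0.4;0 0 0 0 0 0 0.4'
```

```text
time: 17.07
tool_pos: [0.4992, -0.0542, 0.0575]
tool_rot: [-0.004, 1.0, -0.024, 0.0]
contact_force: [1.6, 16.6, 4.7]
gripper_width: 0.603
```

```bash
python3 -m inch '0 0 0 0 0 0 0.4'
```

```text
time: 17.15
tool_pos: [0.4992, -0.0542, 0.0574]
tool_rot: [-0.004, 1.0, -0.024, 0.0]
contact_force: [1.8, 16.2, 4.4]
gripper_width: 0.598
```

```bash
python3 -m inch '0 0 0 0 0 0 0.4'
```

```text
time: 17.23
tool_pos: [0.4992, -0.0543, 0.0574]
tool_rot: [-0.004, 1.0, -0.024, 0.0]
contact_force: [1.8, 16.4, 4.8]
gripper_width: 0.603
```

```bash
python3 -m inch '0 -0.001 0 0 0 0 0.4;0 -0.002 0 0 0 0 0.4;0 -0.003 0 0 0 0 0.4;0 -0.006 0 0 0 0 0.4;0 -0.012 0 0 0 0 0.4;0 -0.02 0 0 0 0 0.4;0 -0.02 0 0 0 0 0.4;0 -0.02 0 0 0 0 0.4;0 0 0 0 0 0 0.4'
python3 -m inch '0 -0.01 -0.03 0 0 0 0.4;0 -0.02 -0.03 0 0 0 0.4;0 -0.03 -0.03 0 0 0 0.4;0 -0.035 -0.02 0 0 0 0.4;0 -0.035 -0.02 0 0 0 0.4;0 -0.035 0 0 0 0 0.4;0 0 0 0 0 0 0.4'
python3 - <<'E'
from h import *
for n in ["scene","top"]:
    a=grab_frame(n);a=a[110:310,200:440] if n=="scene" else a[130:290,190:430]
    cv2.imwrite(f"pics/{n}11.png",cv2.resize(cv2.convertScaleAbs(a,alpha=1.4),None,fx=3,fy=3,interpolation=cv2.INTER_CUBIC))
E
```

```text
time: 17.98
tool_pos: [0.5025, 0.0292, 0.057]
tool_rot: [-0.0, 1.0, -0.022, -0.0]
contact_force: [-0.0, -0.8, 0.6]
gripper_width: 0.601
time: 18.57
tool_pos: [0.5114, 0.1954, 0.1891]
tool_rot: [-0.001, 1.0, -0.021, 0.002]
contact_force: [-0.6, 1.1, 0.1]
gripper_width: 0.599
```

View pics/scene11.png

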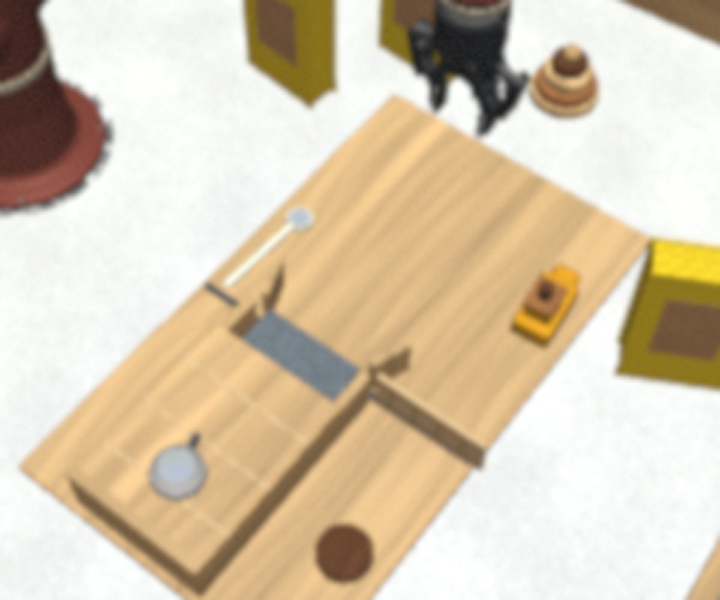

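View pics/top11.png

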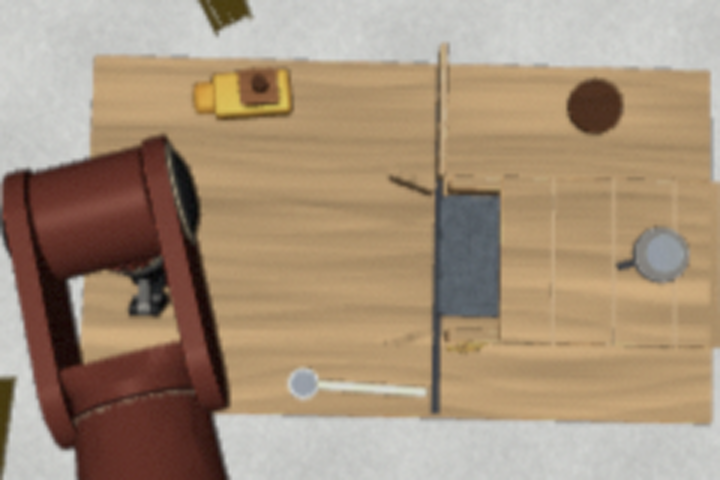

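```bash
python3 -c "
from plant import *
print(job_done())"
```

```text
the job is handed in; nothing more can be done
None
```

The book is lying on its cover in the low cubby, pressed against the buffer, and the job is handed in at about 18.7 s of the 72 s.

- **Tipping:** I pushed the grey book near its top with shut fingers until it fell on its cover towards the cubby. I did not pick it up.
- **Sliding in:** I pushed it in head first with two half-open fingers on its foot end, with readings of about 2–5 N of sliding force. The book squared up with the lane on the way in.
- **Pressing home:** I felt the buffer when the TCP was near y = -0.051 m, with the head roughly 192 mm inside the mouth. I pressed until the force held at 16.2–16.6 N. The highest reading was 16.6 N, but I only saw values at the end of each call.
- **Last checks:**
  - The final pictures show the book flat, with its foot about 5 mm proud of the mouth by my estimate. That is within the stated range.
  - The tugboat, bell, castanets, mirror and gate look unmoved. The cup is outside my last crops, but the arm did not go near it after the start.
  - The arm is clear of everything, with only noise-level force.
  - I could not read the buffer's travel directly; I inferred it from the force.

No check failed. The two cameras' estimates of the book's turn differed by about 1.5–2 degrees early on, but this did not affect the result.

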